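Half flush, then full flush: try the buttons of a flush plate

ROBOT

A 6-joint arm with a two-finger parallel gripper is mounted at the origin on the work surface. World frame = base frame: x ahead of the robot, y to its left, z up, the work surface at z = 0. Lengths are in m, angles in rad, forces in N, time in s.
With the tool pointing down it reaches from about 0.35 to 0.85 m from the base axis. Payload 8.1 kg.
Tool frame: the origin (TCP) lies at the very end of the fingers, on their centre line; the grasp point (between the pads) lies 19 mm behind it (robot.pinch_z is the distance from the TCP to the grasp point, in m); x points along the fingers, z is the direction in which the jaws open and shut, and the axes are right-handed (so a half turn about x gives the same grasp; the last joint's range is limited). The gripper opens to 93 mm and grips with 3 to 60 N. Pads are 15 mm wide; open, the fingers measure 128 mm over their backs; the gripper's body (75 mm by 188 mm) begins 65 mm behind the grasp point.
Start: joints at [-1.298, 0.13, 1.488, -0, 1.523, -0.085], TCP at [0.21, -0.562, 0.219] pointing down, gripper open.
Joint ranges: [-2.96, 2.96], [-0.89, 2.26], [0.02, 2.5], [-1.34, 4.48], [0, 2.73], [-2.66, 2.66]. Speed limits (rad/s): [2.39, 2.39, 2.79, 3.14, 3.14, 3.14].

INTERFACE

Orientations are given as a rotation vector (axis times angle).
In Python, from plant import robot, optics, ticket gives the robot as it stands.
- The arm moves only by the tool jog_arm, never from a script. Its argument "targets" is a list of rows, each a list of 7 numbers: the shift along the tool's x, y, z in cm, then the turn, a rotation vector about the tool's x, y, z in degrees, then the closure, from 0 (fully open) to 1 (shut). In form: [[dx, dy, dz, ax, ay, az, grip], ...]. A call has 1 to 5 rows; each row is the pose to reach, as a shift and turn from the pose measured when the call began, along the tool's axes at that moment; what a row does not reach only later rows make up. A row lasts 1/8 s, in which the tool goes at most 62.5 mm and 10.7 degrees, less where a joint would pass 70% of its speed; a pose out of reach is approached as far as the arm can. A call with a gripper value outside its range is refused whole. The fingers move at their own pace and stop on an object; "squeeze" is the grip in N (left out, the last holds). Time passes only in rows, so rows that repeat a pose let the fingers close. It gives the time, the measured TCP pose, the force and the opening at its end, in the units of the state.
- robot.read_state(): the state, without advancing time (a new reading comes with each control period).
- optics.read_camera(name): name is "scene" or "top" or "wrist"; returns a dict with "frame" (400x640x3 uint8, red, green, blue), "vertical_fov" (degrees; the focal length in pixels is half the picture's height over the tangent of half this angle, whatever the lens; pixels are square), "cx", "cy" (the principal point, pixels), "R" (3x3) and "t" (3): a world point X has camera coordinates R X + t. Camera axes: x right, y down, z forward; pixel columns grow to the right and rows downward; lengths in m; the calibration is good to about 2 mm. A picture is of the moment at which its call begins. There is no depth.
- ticket.close_job(): hands the job in, once; it reports no verdict.
The state is a dict: "t": time; "q": joint angles; "dq": joint speeds; "joint_torque": joint torques, N m; "tool_pos": TCP position; "orientation": TCP orientation; "force": force on the tool from outside, world axes, zero at the start; "wrist_torque": the same for the moment, N m; "opening": finger opening in m.
Only numpy, scipy, OpenCV 4.12 (cv2) and the standard library are available. Lean on these libraries where they do the work, as an engineer would, in place of code of your own. Each camera call takes 0.05 s, during which the arm holds its last target.

TASK

Try out the two-button chrome flush plate before it is fitted: press the small round button all the way down and let it spring back up, then press the large round button all the way down and let it spring back up. Press only one of the two at a time, and leave both up.

Things in the scene. Friction and masses are not known exactly. Their poses are not given: they have to be found in the camera images.
- small_button_top (a point): Centre of the top of the small button: a flat metal disc 38 mm across in a black ring, 90 mm from the large one on the long middle line of a chrome plate, 200 x 130 mm, fixed face up on a white frame, turned any way round. Plate face 33 mm, button top 43 mm above the table. z up, x from the large button to the small. A square plate with a single 60 mm button lies elsewhere: not part of the job.
- large_button_top (a point): Centre of the top of the large button: a flat metal disc 64 mm across in a black ring, on the same plate, its centre 90 mm from the small one's. Same height (43 mm above the table when up) and axes. Bystanders up to 70 mm high may stand beside the plate, from 15 mm off its edges; none stands on it.
- small_button (a joint): How far the small button is pressed, in m. It slides straight down against a spring: 0 = fully up, 0.007 = fully down (7 mm of travel). About 1 N starts it, about 5 N holds it fully down; it springs up when let go. Fully down it still stands 3 mm proud of the plate.
- large_button (a joint): How far the large button is pressed, in m. It slides straight down against a spring: 0 = fully up, 0.007 = fully down (7 mm of travel). About 1 N starts it, about 5 N holds it fully down; it springs up when let go. Fully down it still stands 3 mm proud of the plate.

How it is judged:
On the way, in this order (a step that is already met when the one before it is completed fails the run):
1. the small button is pressed all the way down, the large one up (value of joint small_button above 0.0055 m and value of joint large_button below 0.002 m), for 0.05 s.
2. the small button has sprung back up, the large one still up (value of joint small_button below 0.0015 m and value of joint large_button below 0.002 m), for 0.05 s.
3. the large button is pressed all the way down, the small one up (value of joint large_button above 0.0055 m and value of joint small_button below 0.002 m), for 0.05 s.
At the end, for the whole second after the job is handed in: After the small and then the large button have each been pressed down (at least 5.5 of their 7 mm, the other one up), both buttons are up again (within 1.5 mm) (value of joint each of small_button, large_button below 0.0015 m); the robot touches nothing.
It fails at once if both buttons are down at once (each more than 3 mm) (value of joint each of small_button, large_button above 0.003 m).
It also fails if it takes over 32 s, if anything falls off the work surface, if the arm or the gripper's body presses on something with over 40 N, if the wrist force passes 120 N, or if a joint passes its speed limit or range.

## Working session

There is one attempt and no reset: what is moved stays moved. The work goes in short steps, Python scripts to look and compute and a tool call to move; the robot and the scene stay as the last step left them, time stands still between calls to the robot, and variables do not carry over. Pictures are saved under pics/ and viewed, and the job is handed in when it is done.

Besides the shell and the picture viewer there is one more tool, called after "Emit:" in YAML: its name, and indented under it one key for each argument. jog_arm: Moves the arm, as the interface text tells. Its arguments: {"type":"object","properties":{"targets":{"type":"array"},"squeeze":{"type":"number"}},"required":["targets"]}

```bash
ls; mkdir -p pics; python3 - <<'E'
from plant import robot, optics
import cv2,numpy as np
for n in("scene","top","wrist"):
    c=optics.read_camera(n); cv2.imwrite(f"pics/{n}0.png",c["frame"][:,:,::-1]); print(n,c["vertical_fov"],c["cx"],c["cy"],np.round(c["R"],4).tolist(),c["t"])
s=robot.read_state(); print(s)
E
```

```text
pics
scene 54.461869679605364 319.1398487442099 202.26008022932518 [[0.8865, 0.4626, -0.0058], [0.2555, -0.5, -0.8275], [-0.3857, 0.7321, -0.5615]] [-0.52996577 -0.05605362  0.88671007]
top 49.48985843293375 328.90260240922817 201.57175302154403 [[-0.004, -1.0, 0.0019], [-0.9806, 0.0036, -0.1959], [0.1959, -0.0026, -0.9806]] [0.05909514 0.57292193 0.63329336]
wrist 61.076573939705746 323.17560374317696 198.04541455189403 [[0.3493, -0.937, -0.0008], [-0.8996, -0.3356, 0.2796], [-0.2622, -0.097, -0.9601]] [-0.59943839 -0.03197909  0.39042942]
{'t': 0.15, 'q': array([-1.29842030e+00,  1.30977656e-01,  1.48901162e+00, -1.05417896e-05,
        1.52302253e+00, -8.54188470e-02]), 'dq': array([-0.00032189, -0.00313227, -0.00342437,  0.00026286, -0.00098862,
        0.00042318]), 'joint_torque': array([ 8.74942889e-04, -5.60477614e+01, -4.92332017e+01,  7.68356631e-02,
        3.06084403e-02, -1.13957315e-04]), 'tool_pos': array([ 0.21001392, -0.56157631,  0.21784404]), 'orientation': array([ 0.94261382,  1.3586161 , -0.94113105]), 'force': array([-0.63272237, -0.0177612 ,  0.97240252]), 'wrist_torque': array([-0.01877652, -0.04361856,  0.02219521]), 'opening': 0.09288644875041899}
```

View pics/scene0.png

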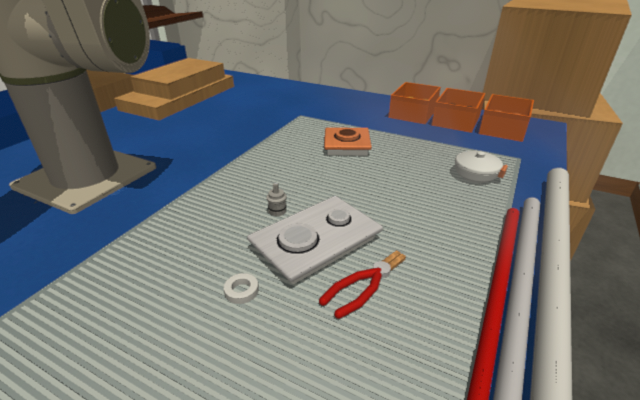

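View pics/top0.png

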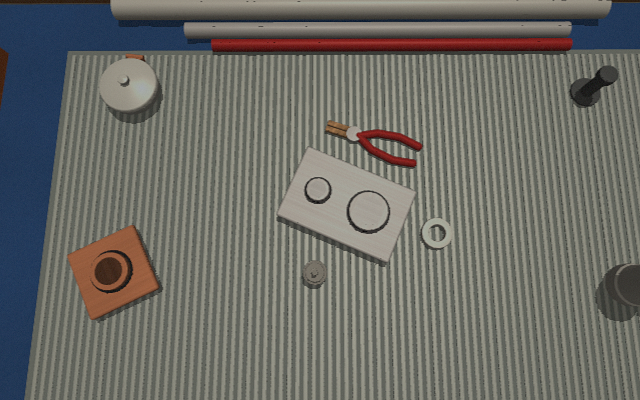

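View pics/wrist0.png

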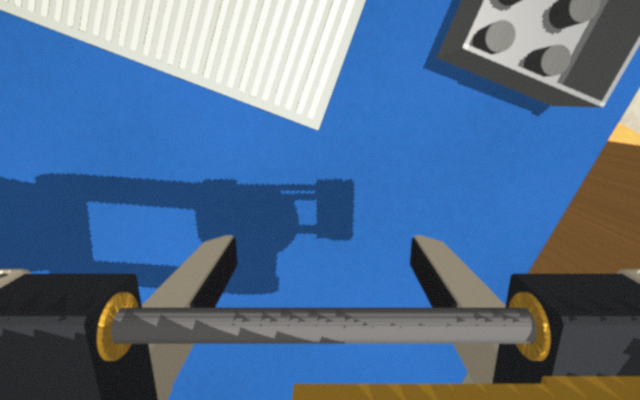

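The top view shows the two-button plate, centred near (347,205). The small button is at about (318,189) and the large one at about (369,211). Pliers, a knob at (314,273) and a ring at (437,233) stand around it. The decoy is at (110,271). Next I'll measure the discs.

```bash
cat > h.py <<'E'
import numpy as np
def K(c):
    f=200/np.tan(np.radians(c["vertical_fov"]/2)); return f
def ray(c,u,v,z):
    d=np.array([(u-c["cx"])/K(c),(v-c["cy"])/K(c),1.]); R=np.array(c["R"]);t=np.array(c["t"])
    o=-R.T@t; w=R.T@d; return o+w*(z-o[2])/w[2]
E
python3 - <<'E'
from plant import robot, optics
from h import *
import cv2
for n,pts in(("top",[(318,189),(369,211)]),("scene",[(340,216),(298,236)])):
    c=optics.read_camera(n); im=c["frame"]; g=cv2.cvtColor(im,cv2.COLOR_RGB2GRAY)
    out=[]
    G=cv2.resize(g,None,fx=4,fy=4,interpolation=cv2.INTER_CUBIC)
    for (u,v) in pts:
        for th in (100,120,140):
            m=(G>th).astype(np.uint8)
            nl,L,st,ce=cv2.connectedComponentsWithStats(m,connectivity=4)
            l=L[v*4,u*4]
            if l==0: continue
            cs,_=cv2.findContours((L==l).astype(np.uint8),cv2.RETR_EXTERNAL,cv2.CHAIN_APPROX_NONE)
            k=max(cs,key=cv2.contourArea); e=cv2.fitEllipse(k)
            ce0=((np.array(e[0])+.5)/4-.5); X=ray(c,*ce0,.043)
            print(n,th,ce0.round(1),np.round(np.array(e[1])/4,1),np.round(X,4))
    x0,y0=pts[0]; cv2.imwrite(f"pics/{n}_crop.png",cv2.resize(im[130:290,240:440,::-1],None,fx=4,fy=4)[:600])
E
```

```text
top 100 [317.4 188.8] [21.6 22.3] [0.5972 0.0755 0.043 ]
top 120 [317.4 188.8] [21.2 21.8] [0.5972 0.0755 0.043 ]
top 140 [317.4 188.8] [20.7 21.2] [0.5972 0.0755 0.043 ]
top 100 [368.3 210.5] [37.7 38.8] [ 0.5609 -0.0066  0.043 ]
top 120 [368.2 210.5] [37.3 38.3] [ 0.5609 -0.0066  0.043 ]
top 140 [368.3 210.5] [36.8 37.7] [ 0.5609 -0.0066  0.043 ]
scene 100 [285.8 280.7] [277.2 540.3] [ 0.5976 -0.1026  0.043 ]
scene 120 [284.  281.8] [276.2 543.5] [ 0.5966 -0.1057  0.043 ]
scene 140 [304.3 284.5] [244.5 497.5] [ 0.6249 -0.0969  0.043 ]
scene 100 [285.8 280.7] [277.2 540.3] [ 0.5976 -0.1026  0.043 ]
scene 120 [284.  281.8] [276.2 543.5] [ 0.5966 -0.1057  0.043 ]
scene 140 [304.3 284.5] [244.5 497.5] [ 0.6249 -0.0969  0.043 ]
```

View pics/top_crop.png

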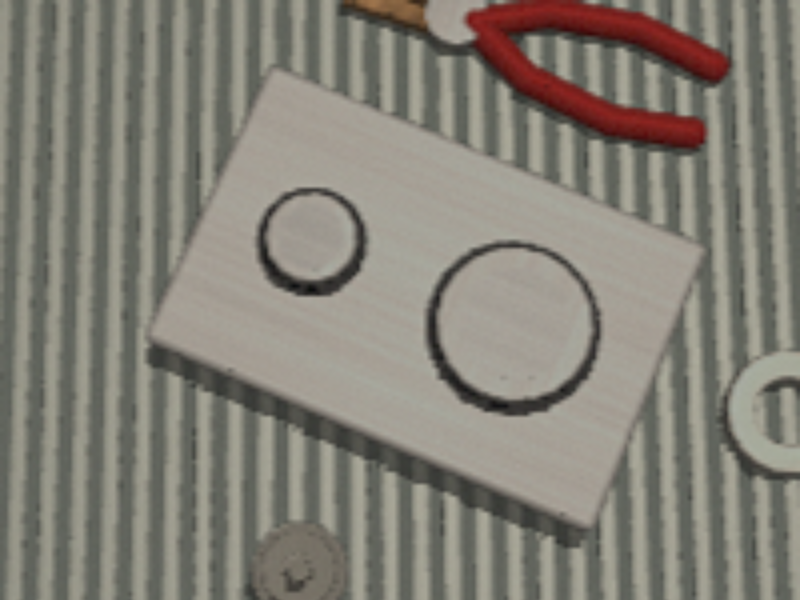

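```bash
cat >> h.py <<'E'
from scipy.spatial.transform import Rotation as Ro
S=np.array([.597,.0755]);L=np.array([.561,-.0066])
def rel(s,X):
    return np.round(Ro.from_rotvec(s["orientation"]).as_matrix().T@(np.array(X)-s["tool_pos"])*100,2)
E
cat > st.py <<'E'
from plant import robot
from h import *
import sys
s=robot.read_state(); print(s["t"],s["tool_pos"].round(4),s["force"].round(1),s["opening"]); print(Ro.from_rotvec(s["orientation"]).as_matrix().round(3).tolist())
for z in (.1,.05,.043,.036): print(z,"S",rel(s,[*S,z]),"L",rel(s,[*L,z]))
E
python3 st.py
```

```text
0.25 [ 0.2101 -0.5617  0.2181] [-1.   1.1 -0.1] 0.09313798881473703
[[-0.0, 0.937, 0.35], [0.001, 0.35, -0.937], [-1.0, 0.0, -0.001]]
0.1 S [ 11.86  58.56 -46.13] L [ 11.85  52.31 -39.7 ]
0.05 S [ 16.86  58.56 -46.12] L [ 16.85  52.31 -39.69]
0.043 S [ 17.56  58.56 -46.12] L [ 17.55  52.31 -39.69]
0.036 S [ 18.26  58.56 -46.12] L [ 18.25  52.31 -39.69]
```

Emit:
jog_arm:
  targets:
    - [0,4.7,-3.7,0,0,0,1]
    - [0,9.4,-7.4,0,0,0,1]
    - [0,14,-11,0,0,0,1]
    - [0,18.5,-14.5,0,0,0,1]
    - [0,23,-18,0,0,0,1]
  squeeze: 10

```text
t: 0.88
tool_pos: [0.3631, -0.311, 0.2184]
orientation: [0.942, 1.358, -0.942]
force: [0.9, -0.2, 0.0]
opening: 0.0477
```

```bash
python3 st.py
```

```text
0.875 [ 0.3631 -0.311   0.2184] [ 0.9 -0.2  0. ] 0.04769897801403094
[[0.0, 0.937, 0.35], [0.001, 0.35, -0.937], [-1.0, 0.0, -0.0]]
0.1 S [ 11.86  35.43 -28.01] L [ 11.86  29.18 -21.58]
0.05 S [ 16.86  35.42 -28.01] L [ 16.86  29.18 -21.58]
0.043 S [ 17.56  35.42 -28.01] L [ 17.56  29.18 -21.58]
0.036 S [ 18.26  35.42 -28.01] L [ 18.26  29.18 -21.58]
```

Emit:
jog_arm:
  targets:
    - [0,4.7,-3.7,0,0,0,1]
    - [0,9.4,-7.4,0,0,0,1]
    - [0,14,-11,0,0,0,1]
    - [0,18.5,-14.6,0,0,0,1]
    - [0,23,-18.2,0,0,0,1]

```text
t: 1.5
tool_pos: [0.5156, -0.0582, 0.2187]
orientation: [0.942, 1.357, -0.941]
force: [1.0, 0.2, 0.2]
opening: 0.0009
```

Emit:
jog_arm:
  targets:
    - [1.5,4,-3.2,0,0,0,1]
    - [3,8,-6.4,0,0,0,1]
    - [5,12.4,-9.8,0,0,0,1]
    - [9.8,12.4,-9.8,0,0,0,1]
    - [9.8,12.4,-9.8,0,0,0,1]

```text
t: 2.12
tool_pos: [0.5939, 0.0775, 0.1159]
orientation: [0.938, 1.365, -0.946]
force: [-0.7, -0.1, 0.1]
opening: 0.0004
```

```bash
python3 st.py; python3 - <<'E'
from plant import optics
import cv2
for n in("scene","wrist"):
    cv2.imwrite(f"pics/{n}1.png",optics.read_camera(n)["frame"][:,:,::-1])
E
```

```text
2.125 [0.5939 0.0775 0.1159] [-0.7 -0.1  0.1] 0.0003880787924754358
[[-0.009, 0.936, 0.351], [-0.0, 0.351, -0.936], [-1.0, -0.008, -0.003]]
0.1 S [1.58 0.24 0.3 ] L [ 1.62 -6.02  6.73]
0.05 S [6.58 0.28 0.32] L [ 6.62 -5.98  6.74]
0.043 S [7.28 0.28 0.32] L [ 7.32 -5.97  6.74]
0.036 S [7.98 0.29 0.32] L [ 8.02 -5.96  6.74]
```

View pics/scene1.png

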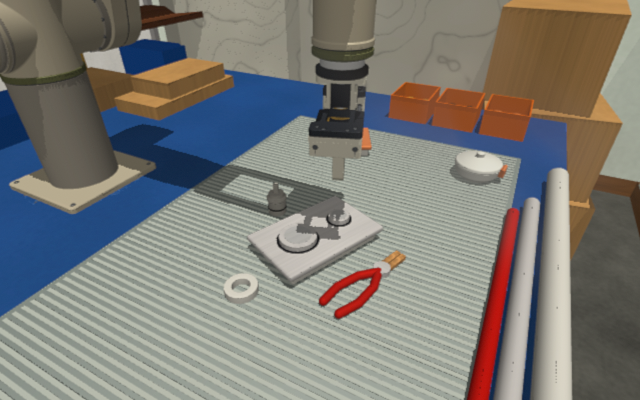

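View pics/wrist1.png

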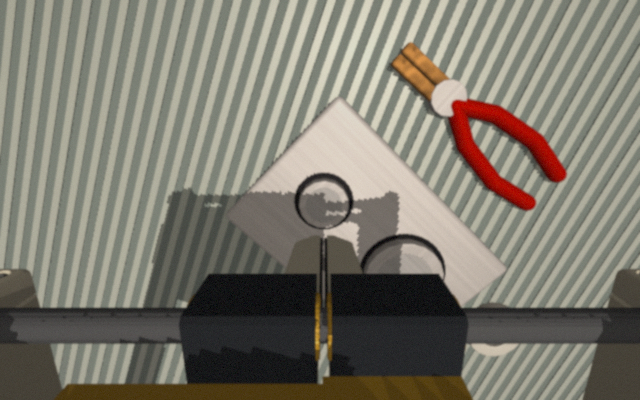

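The scene view shows the shut fingers above the small button. In the wrist view the button is at (324,200), in line with the fingers at about x=323. I'll descend to just above it.

Emit:
jog_arm:
  targets:
    - [2.5,0.3,0.3,0,0,0,1]
    - [5,0.3,0.3,0,0,0,1]
    - [6.4,0.3,0.3,0,0,0,1]
    - [6.4,0.3,0.3,0,0,0,1]
    - [6.4,0.3,0.3,0,0,0,1]

```text
t: 2.85
tool_pos: [0.6022, 0.0748, 0.0592]
orientation: [0.943, 1.356, -0.941]
force: [1.5, -0.3, 0.4]
opening: 0.0006
```

```bash
python3 st.py; python3 - <<'E'
from plant import optics
from h import *
import cv2
c=optics.read_camera("wrist"); print(ray(c,324,200,.043))
cv2.imwrite("pics/w2.png",c["frame"][:,:,::-1])
E
```

```text
2.85 [0.6022 0.0748 0.0592] [ 1.5 -0.3  0.4] 0.0006336423229133197
[[0.002, 0.937, 0.349], [0.0, 0.349, -0.937], [-1.0, 0.002, 0.0]]
0.1 S [-4.09 -0.46 -0.24] L [-4.1  -6.7   6.19]
0.05 S [ 0.91 -0.47 -0.25] L [ 0.9  -6.71  6.19]
0.043 S [ 1.61 -0.47 -0.25] L [ 1.6  -6.71  6.19]
0.036 S [ 2.31 -0.47 -0.25] L [ 2.3  -6.71  6.19]
[0.62471643 0.08254258 0.043     ]
```

View pics/w2.png

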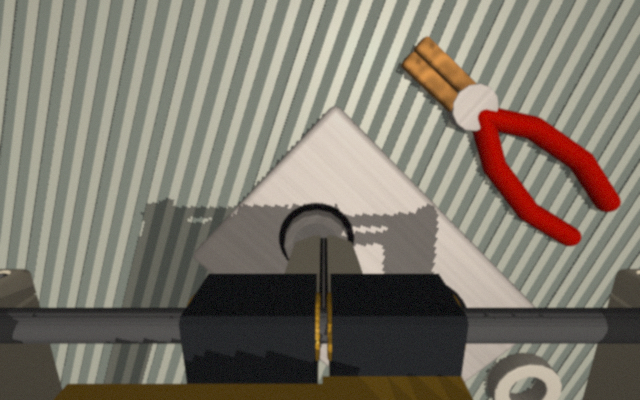

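The wrist view shows the button ring at about (317,238), with the fingertips over its lower part. I'll correct the lateral offset and move to about 3 mm above the button.

Emit:
jog_arm:
  targets:
    - [0,-0.5,-0.25,0,0,0,1]
    - [1.3,-0.5,-0.25,0,0,0,1]
    - [1.3,-0.5,-0.25,0,0,0,1]
    - [1.3,-0.5,-0.25,0,0,0,1]

```text
t: 3.4
tool_pos: [0.5964, 0.0755, 0.0456]
orientation: [0.943, 1.356, -0.941]
force: [0.7, -0.5, 0.6]
opening: 0.0003
```

```bash
python3 st.py; python3 - <<'E'
from plant import optics
import cv2
for n in("scene","wrist"):
    cv2.imwrite(f"pics/{n}3.png",cv2.resize(optics.read_camera(n)["frame"][120:300,220:440,::-1],None,fx=3,fy=3))
E
```

```text
3.4 [0.5964 0.0755 0.0456] [ 0.7 -0.5  0.6] 0.000338179396083038
[[0.001, 0.937, 0.35], [0.0, 0.35, -0.937], [-1.0, 0.001, 0.0]]
0.1 S [-5.44  0.07  0.03] L [-5.44 -6.18  6.46]
0.05 S [-0.44  0.06  0.03] L [-0.44 -6.18  6.46]
0.043 S [0.26 0.06 0.02] L [ 0.26 -6.18  6.46]
0.036 S [0.96 0.06 0.02] L [ 0.96 -6.19  6.46]
```

View pics/scene3.png

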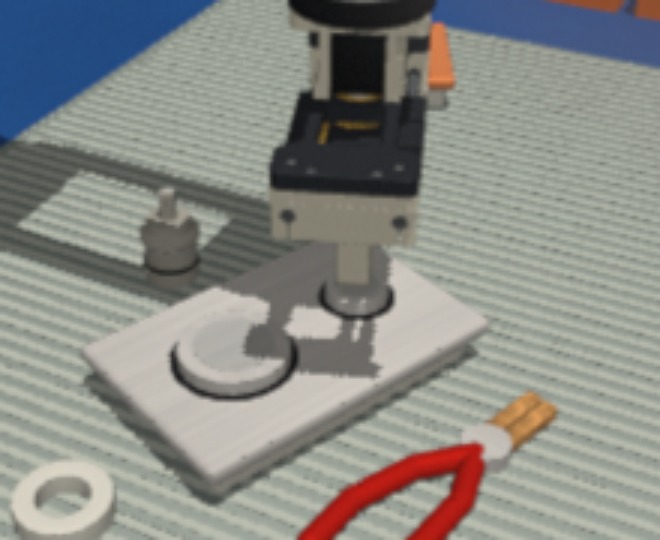

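The scene crop shows the fingertips just above the small button, with the large one clear. I'll press in steps.

Emit:
jog_arm:
  targets:
    - [0.5,0,0,0,0,0,1]
    - [0.9,0,0,0,0,0,1]
    - [0.95,0,0,0,0,0,1]
    - [0.95,0,0,0,0,0,1]

```text
t: 4.0
tool_pos: [0.5975, 0.0756, 0.0372]
orientation: [0.944, 1.354, -0.94]
force: [2.4, 0.3, 4.1]
opening: 0.0004
```

Emit:
jog_arm:
  targets:
    - [0.15,0,0,0,0,0,1]
    - [0.25,0,0,0,0,0,1]
    - [0.25,0,0,0,0,0,1]

```text
t: 4.38
tool_pos: [0.5976, 0.0756, 0.0361]
orientation: [0.944, 1.354, -0.94]
force: [-5.6, -0.5, 15.1]
opening: 0.0007
```

```bash
python3 st.py; python3 - <<'E'
from plant import optics
import cv2
for n in("scene",):
    cv2.imwrite(f"pics/{n}4.png",cv2.resize(optics.read_camera(n)["frame"][120:300,220:440,::-1],None,fx=3,fy=3))
E
```

```text
4.375 [0.5976 0.0756 0.0361] [-5.6 -0.5 15.1] 0.0007273690708008689
[[0.004, 0.937, 0.35], [0.0, 0.35, -0.937], [-1.0, 0.004, 0.001]]
0.1 S [-6.39 -0.04 -0.01] L [-6.4  -6.28  6.42]
0.05 S [-1.39 -0.06 -0.02] L [-1.4  -6.3   6.42]
0.043 S [-0.69 -0.06 -0.02] L [-0.7  -6.3   6.42]
0.036 S [ 0.01 -0.06 -0.02] L [-0.   -6.31  6.42]
```

View pics/scene4.png

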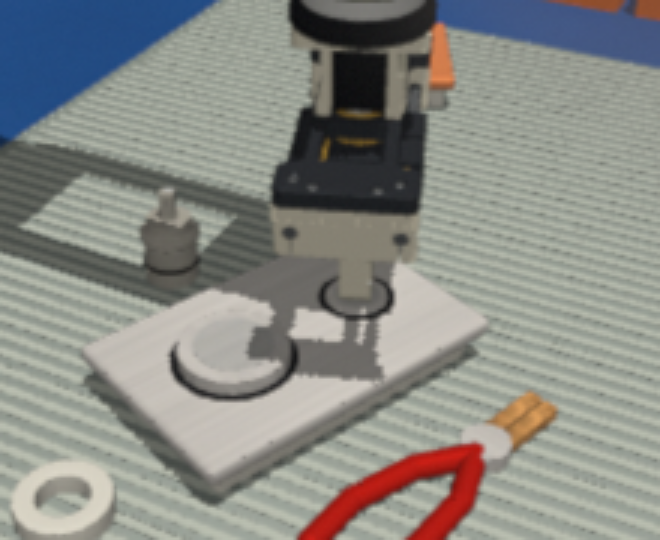

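The small button is fully down, at the stop: z is 36.1 mm with 15 N, and the large button is still up. Next I'll lift.

Emit:
jog_arm:
  targets:
    - [-1.5,0,0,0,0,0,1]
    - [-3,0,0,0,0,0,1]
    - [-3,0,0,0,0,0,1]
    - [-3,0,0,0,0,0,1]

```text
t: 4.92
tool_pos: [0.5972, 0.0755, 0.0657]
orientation: [0.944, 1.355, -0.94]
force: [-0.6, -0.3, -0.3]
opening: 0.0007
```

```bash
python3 st.py; python3 - <<'E'
from plant import optics
import cv2
for n in("scene",):
    cv2.imwrite(f"pics/{n}5.png",cv2.resize(optics.read_camera(n)["frame"][120:300,220:440,::-1],None,fx=3,fy=3))
E
```

```text
4.925 [0.5972 0.0755 0.0657] [-0.6 -0.3 -0.3] 0.0007170073286216804
[[0.003, 0.937, 0.35], [0.0, 0.35, -0.937], [-1.0, 0.003, 0.001]]
0.1 S [-3.43 -0.01 -0.  ] L [-3.44 -6.25  6.43]
0.05 S [ 1.57 -0.02 -0.01] L [ 1.56 -6.27  6.43]
0.043 S [ 2.27 -0.03 -0.01] L [ 2.26 -6.27  6.43]
0.036 S [ 2.97 -0.03 -0.01] L [ 2.96 -6.27  6.43]
```

View pics/scene5.png

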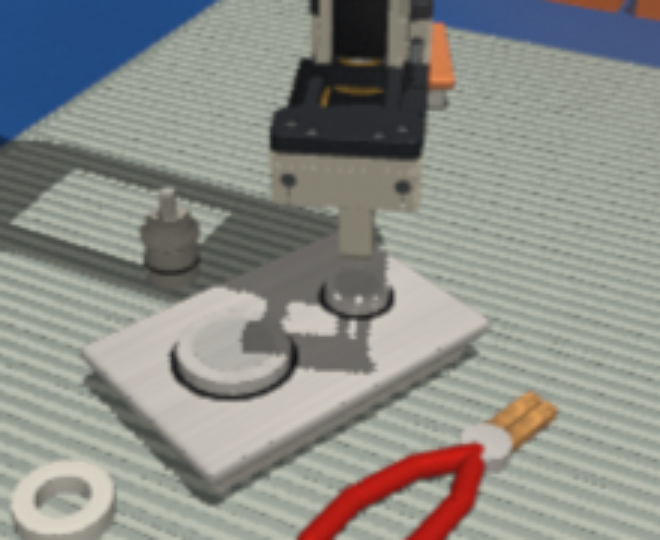

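The small button is up again. I'll go over to the large one.

Emit:
jog_arm:
  targets:
    - [0,-3.2,3.2,0,0,0,1]
    - [0,-6.25,6.4,0,0,0,1]
    - [0,-6.25,6.4,0,0,0,1]
    - [1.2,-6.25,6.4,0,0,0,1]
    - [1.2,-6.25,6.4,0,0,0,1]

```text
t: 5.6
tool_pos: [0.5597, -0.0053, 0.0514]
orientation: [0.942, 1.358, -0.941]
force: [-0.3, 0.3, -0.0]
opening: 0.0004
```

```bash
python3 st.py; python3 - <<'E'
from plant import optics
import cv2
for n in("scene",):
    cv2.imwrite(f"pics/{n}6.png",cv2.resize(optics.read_camera(n)["frame"][120:300,220:440,::-1],None,fx=3,fy=3))
E
```

```text
5.6 [ 0.5597 -0.0053  0.0514] [-0.3  0.3 -0. ] 0.00035464401731846674
[[-0.0, 0.937, 0.35], [0.001, 0.35, -0.937], [-1.0, 0.0, -0.001]]
0.1 S [-4.86  6.32 -6.26] L [-4.86  0.07  0.16]
0.05 S [ 0.14  6.32 -6.26] L [0.14 0.07 0.17]
0.043 S [ 0.84  6.32 -6.26] L [0.84 0.07 0.17]
0.036 S [ 1.54  6.32 -6.26] L [1.54 0.07 0.17]
```

View pics/scene6.png

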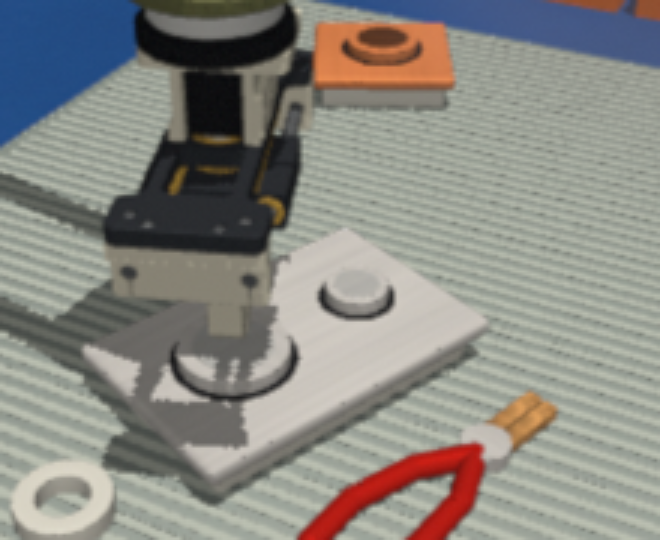

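The fingertips are over the large button and the small one is clear and up. I'll press the large one.

Emit:
jog_arm:
  targets:
    - [0.4,0.1,0.2,0,0,0,1]
    - [1.0,0.1,0.2,0,0,0,1]
    - [1.5,0.1,0.2,0,0,0,1]
    - [1.6,0.1,0.2,0,0,0,1]
    - [1.6,0.1,0.2,0,0,0,1]

```text
t: 6.28
tool_pos: [0.5622, -0.0065, 0.0364]
orientation: [0.943, 1.357, -0.94]
force: [0.1, 1.5, 5.3]
opening: 0.0006
```

Emit:
jog_arm:
  targets:
    - [0.1,0,0,0,0,0,1]
    - [0.15,0,0,0,0,0,1]
    - [0.15,0,0,0,0,0,1]

```text
t: 6.65
tool_pos: [0.5623, -0.0064, 0.0361]
orientation: [0.943, 1.357, -0.94]
force: [-5.3, 1.4, 12.9]
opening: 0.0002
```

```bash
python3 st.py; python3 - <<'E'
from plant import optics
import cv2
for n in("scene",):
    cv2.imwrite(f"pics/{n}7.png",cv2.resize(optics.read_camera(n)["frame"][120:300,220:440,::-1],None,fx=3,fy=3))
E
```

```text
6.65 [ 0.5623 -0.0064  0.0361] [-5.3  1.4 12.9] 0.00019667086114337815
[[0.001, 0.936, 0.351], [0.001, 0.351, -0.936], [-1.0, 0.002, -0.001]]
0.1 S [-6.37  6.13 -6.46] L [-6.39 -0.12 -0.04]
0.05 S [-1.37  6.12 -6.46] L [-1.39 -0.13 -0.03]
0.043 S [-0.67  6.12 -6.46] L [-0.69 -0.13 -0.03]
0.036 S [ 0.03  6.12 -6.46] L [ 0.01 -0.13 -0.03]
```

View pics/scene7.png

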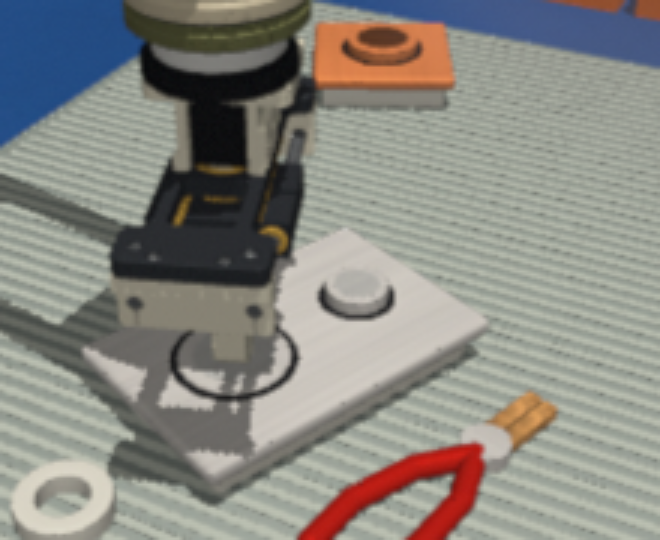

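The large button is fully down and the small one is up. I'll lift away.

Emit:
jog_arm:
  targets:
    - [-2,0,0,0,0,0,1]
    - [-5,0,0,0,0,0,1]
    - [-9,0,0,0,0,0,1]
    - [-9,0,0,0,0,0,1]
    - [-9,0,0,0,0,0,1]

```text
t: 7.32
tool_pos: [0.5617, -0.0067, 0.1253]
orientation: [0.942, 1.358, -0.941]
force: [-0.6, 0.8, 0.4]
opening: 0.0007
```

```bash
python3 st.py; python3 - <<'E'
from plant import optics
import cv2
for n in("scene",):
    cv2.imwrite(f"pics/{n}8.png",cv2.resize(optics.read_camera(n)["frame"][120:300,220:440,::-1],None,fx=3,fy=3))
E
```

```text
7.325 [ 0.5617 -0.0067  0.1253] [-0.6  0.8  0.4] 0.0007331802577507147
[[0.0, 0.937, 0.351], [0.001, 0.351, -0.937], [-1.0, 0.001, -0.001]]
0.1 S [ 2.54  6.19 -6.46] L [ 2.53 -0.06 -0.03]
0.05 S [ 7.54  6.18 -6.45] L [ 7.53 -0.07 -0.03]
0.043 S [ 8.24  6.18 -6.45] L [ 8.23 -0.07 -0.03]
0.036 S [ 8.94  6.18 -6.45] L [ 8.93 -0.07 -0.03]
```

View pics/scene8.png

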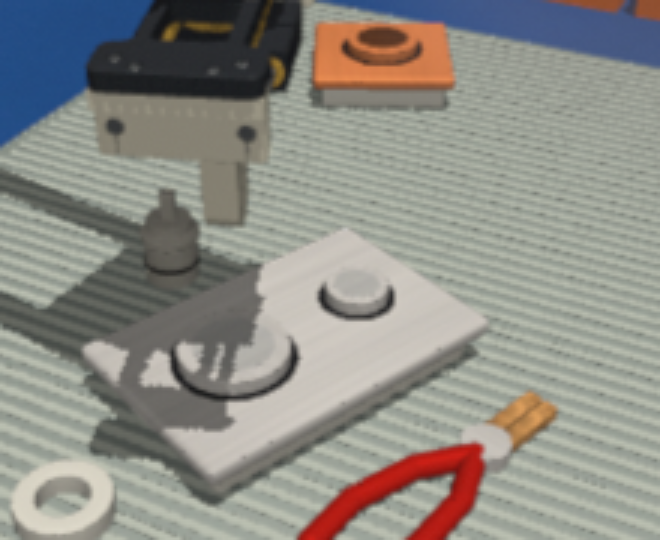

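Both buttons are up, the arm is clear and nothing was disturbed, so I'll hand in.

```bash
python3 -c "
from plant import ticket; print(ticket.close_job())"
```

```text
the job is handed in; nothing more can be done
None
```

I pressed the small button fully down and let it spring back, then did the same with the large one. I handed the job in at about 7.4 s of the 32 s limit, and it gave no verdict.

- **Presses:** both buttons stopped with the fingertips at 36.1 mm, the fully-down height. The upward force on the tool was about 15 N on the small button and 13 N on the large. The pictures showed the other button up each time.
- **Last check:** the final picture shows both buttons up and the things around the plate where they were. The fingertips were 125 mm above the table, and the tool force was within noise, under 1 N on each axis.
- **Measurement:** the button centres came from the top camera and were 89.8 mm apart, against the stated 90 mm. The disc fit in the scene camera failed because the outlines merged with the plate, so I dropped it. A wrist-camera ray put the small button about 28 mm off. I had used a pixel from an earlier picture, so I ignored that too.

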